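# Turn a washed slide tray upside down onto the draining deck

## Robot

A 6-joint arm with a two-finger parallel gripper is mounted at the origin on a cart in front of the work surface, level with it; the furniture and walls round the work are solid. World frame = base frame: x ahead of the robot, y to its left, z up, the work surface at z = 0. Lengths are in m, angles in degrees, forces in N, time in s.
With the tool pointing down it reaches from about 0.325 to 0.85 m from the base axis. Payload 15.5 kg.
Tool frame: the origin (TCP) lies between the finger pads; the fingertips stand arm.tip_extent ahead of it and the grasp point (between the pads) lies 5 mm behind it (arm.tip_extent is the distance from the TCP to the fingertips, in m); z points along the fingers, y is the line along which they close (so a half turn about z gives the same grasp; the last joint's range is limited). The gripper opens to 91 mm and grips with 3 to 60 N. Pads are 32 mm wide; open, the fingers measure 118 mm over their backs; the gripper's body (76 mm by 178 mm) begins 60 mm behind the grasp point.
Start: joints at [-70.732, 28.281, 77.091, -0, 74.628, -5.472], TCP at [0.262, -0.568, 0.228] pointing down, gripper open.
Joint ranges: [-166.48, 166.48], [-47.26, 123.95], [12.59, 153.08], [-70.14, 250.14], [6.76, 159.57], [-176.63, 176.63]. Speed limits (degrees/s): [108.29, 108.29, 147.25, 172.46, 172.46, 172.46].

## Interface

Orientations are given as a 3x3 rotation matrix whose columns are the frame's x, y, z axes.
In Python, from rig import arm, hand, kin, telemetry, optics gives the robot as it stands. Calls block until the motion is done:
- arm.move_to(position, orientation): joint-space move of the TCP to a pose.
- arm.move_l(position, orientation=None, feed=0.15): straight line of the TCP; orientation=None keeps the orientation; feed is the mean speed in m/s.
- arm.move_joints(angles): joint-space move.
- hand.grip(opening): finger opening in m; the grip force is fixed at half the most; returns when the fingers have stopped.
- arm.sleep(seconds).
- kin.solve_ik(position, orientation): joint angles nearest the present ones, or None.
- telemetry.observe(): the state.
- optics.snapshot(name): name is "scene" or "top" or "wrist"; returns the picture (384x512x3 uint8, red, green, blue); there is no depth.
- optics.get_calibration(name): a dict with "intrinsics" (3x3 intrinsics, pixels), "cam_to_world" (4x4, takes a point from camera to world coordinates). Camera axes: x right, y down, z forward; pixel columns grow to the right and rows downward; lengths in m; the calibration is good to about 2 mm. A picture is of the moment at which its call begins: read the wrist's pose just before it. get_calibration takes no time and is no camera call; for the wrist camera it gives the pose at the moment of the call.
A pose or a line that the arm cannot do raises arm.Unreachable and nothing moves.
- arm.sign_off(): hands the job in; it is judged then, once.
Trained networks look in the newest picture that a camera, given by its name, has taken for a name from the list of things; names that differ only in an ending like _2 or _b are one class to them, and where a whole thing is asked for, a point or a joint stands for the part that bears it (a point fixed in the world has none). Each returns a list of dicts, best first, with "conf" (0 to 1); they miss things now and then, are a little off and sometimes report something else, mostly with a low value. They report only what shows in the picture. A call takes as long as a camera call.
- optics.spot_in(target, camera): "extent" ([left, top, right, bottom] in pixels, round what is visible of it).
- optics.masks_of(target, camera): "mask" (384x512 bool, what is visible of it) and "extent" ([left, top, right, bottom] in pixels, round what is visible of it).
The state is a dict: "t": time; "joint_positions": joint angles; "dq": joint speeds; "tau": joint torques, N m; "ee_pos": TCP position; "tool_rot": TCP orientation; "force": force on the tool from outside, world axes, zero at the start; "torque": the same for the moment, N m; "width": finger opening in m; "grasp_force": force on a finger pad.
Only numpy, scipy, OpenCV 4.12 (cv2) and the standard library are available. Lean on these libraries where they do the work, as an engineer would, in place of code of your own. Each camera call takes 0.05 s, during which the arm holds its last target. There are 200 camera calls.

## Task

The washed slide tray lying in front of the draining deck has to drain upside down. With the fingertips alone, never pinching it or picking it up, push it gently against the front edge of the deck until it tips up and flips over onto the empty part of the deck beside the tray already draining there, then push it on until it lies flat and square against the fence at the back. Do not shift the other tray or anything else on the bench.

Things in the scene. Friction and masses are not known exactly. Their poses are not given: they have to be found in the camera images.
- tray: The washed slide tray, loose, about 70 g: shallow off-white plastic tray, 92 (x) by 130 (y) by 22 mm (z), open at the top. Rim: 6 mm wide, 3 mm thick, turned outward. Walls nearly upright, 78 x 116 mm outside at the floor, whose underside is 9 mm above the bench, on four stub feet. Origin: centre between the feet, on the bench; z to the open side; x at the deck at the start (within 0.25 rad).
- rim_lead (a point): On the slide tray: middle of the rim's outer long edge nearest the deck at the start, on its upper face (tray frame 46, 0, 22 mm). This rim reaches over the deck's front edge when the tray is pushed against it, and stays down there as the hinge while the tray tips; in the end it faces the robot.
- rim_trail (a point): On the slide tray: middle of the rim's outer long edge nearest the robot at the start, on its upper face (tray frame -46, 0, 22 mm). This side is pushed and goes up and over; in the end it lies at the foot of the fence. The tray's friction on bench, deck and fingers is about 0.6.
- deck: Draining deck of bright sheet metal, fixed: slotted flat top 130 mm deep (x), 350 mm wide (y), 15 mm above the bench, with an upright front edge across the whole width. Back: fence 39 mm high. Ends: cheeks 22 mm high, inner faces at y = -174 and +174 mm. Origin: centre of the underside. x points from the front edge (at x = -65 mm) to the fence's face (at +65 mm); y to the robot's left.
- deck_front (a point): On the deck: a point on the upper edge of its front, in the middle of the empty part (deck frame -65, 62, 15 mm).
- deck_fence (a point): On the deck: the foot of the fence's face, straight behind deck_front (deck frame 65, 62, 15 mm).
- dry_tray: The tray already draining on the deck, the same size, upside down, feet up, on the right-hand part of the deck; loose, to be left alone. Origin: centre of its rim's plane, on the deck; z up. Its left side is near deck y = -37 mm.
- forceps: Steel forceps lying on the bench to the right of the microplate, 138 mm long along their y, 9 mm high; loose, to be left alone. Origin: centre of the underside.
- amber_bottle: Small brown glass bottle with a blue cap, 45 mm across, 128 mm tall, standing to the right of the microplate; loose, to be left alone. Origin: centre of the underside.
- tip_box_yellow: Box of pipette tips with a see-through yellow lid, 112 x 86 x 69 mm, to the right of the deck's front; loose, to be left alone. Origin: centre of the underside.

How it is judged:
By the outcome, as a careful person would: the job done as asked, in the order asked, and still so for the second after the job is handed in, with the robot touching nothing.
It also fails if it takes over 56 s, if anything falls off the work surface, if the arm or the gripper's body presses on something with over 40 N, if the wrist force passes 120 N, or if a joint passes its speed limit or range.

## Working session

There is one attempt and no reset: what is moved stays moved. The work goes in short steps, each a Python script; the robot and the scene stay as the last script left them, time stands still between calls to the robot, and variables do not carry over. Pictures are saved under pics/ and viewed, at most 11 in all, crops included, and the job is handed in when it is done.

```bash
mkdir -p pics; ls; python3 - <<'E'
from rig import arm, hand, kin, telemetry, optics
import cv2,numpy as np
for n in ("scene","top"):
    im=optics.snapshot(n); cv2.imwrite(f"pics/{n}0.png",im[:,:,::-1])
    c=optics.get_calibration(n); print(n,np.round(c["intrinsics"],1).tolist(),np.round(c["cam_to_world"],3).tolist())
    for k in ("tray","deck","dry_tray"):
        r=optics.masks_of(k,n); print(k,[(round(x["conf"],2),x["extent"]) for x in r][:3])
print(arm.tip_extent, telemetry.observe()["t"])
E
```

```text
pics
rig.py
scene [[426.7, 0.0, 250.4], [0.0, 426.7, 190.5], [0.0, 0.0, 1.0]] [[0.89, -0.17, 0.423, 0.166], [-0.456, -0.368, 0.81, -1.036], [0.018, -0.914, -0.405, 0.459], [0.0, 0.0, 0.0, 1.0]]
tray [(0.57, [183.8, 169.2, 210.0, 190.5])]
deck [(0.84, [211.7, 147.9, 309.9, 209.4]), (0.73, [250.2, 174.8, 301.1, 199.7])]
dry_tray [(0.93, [250.7, 173.0, 299.0, 200.6])]
top [[498.6, 0.0, 257.0], [0.0, 498.6, 195.7], [0.0, 0.0, 1.0]] [[0.005, -0.986, 0.166, 0.378], [-1.0, -0.002, 0.02, -0.21], [-0.019, -0.166, -0.986, 1.286], [0.0, 0.0, 0.0, 1.0]]
tray [(0.74, [152.5, 202.4, 205.2, 245.1])]
deck [(0.82, [146.2, 133.3, 279.8, 191.0])]
dry_tray [(0.6, [226.6, 141.2, 275.9, 179.2])]
0.014 0.4
```

View pics/top0.png

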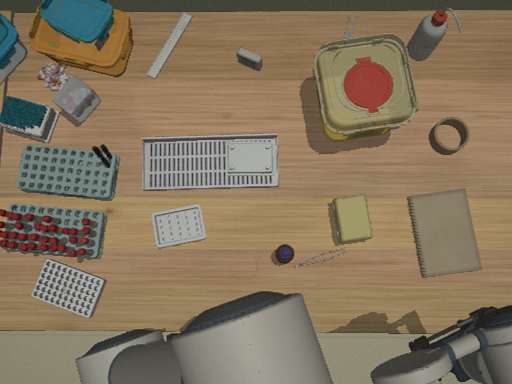

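View pics/scene0.png

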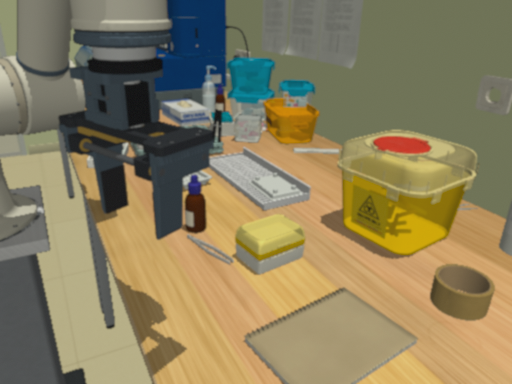

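The top view shows the tray at about (179,226). The deck spans columns 143–279 and rows 133–191, with the dry tray at about (251,160). The scene view shows the bottle and forceps on the arm's way to the tray, so I'll travel high. Next I'll get coarse positions and then take a wrist view.

```bash
cat > h.py <<'E'
from rig import arm, hand, kin, telemetry, optics
import cv2,numpy as np
def rays(uv,c,z):
    K=np.array(c["intrinsics"]);T=np.array(c["cam_to_world"])
    uv=np.atleast_2d(uv); d=np.c_[uv,np.ones(len(uv))]@np.linalg.inv(K).T@T[:3,:3].T
    o=T[:3,3]; return (o+d*((z-o[2])/d[:,2])[:,None])[:,:2]
def rect(mask,c,z):
    m=np.array(mask,np.uint8); cs,_=cv2.findContours(m,cv2.RETR_EXTERNAL,cv2.CHAIN_APPROX_NONE)
    p=rays(max(cs,key=len)[:,0,:].astype(float),c,z)
    (cx,cy),(w,h),a=cv2.minAreaRect((p*1000).astype(np.float32))
    if w>h: w,h,a=h,w,a-90      # a: direction of the short side (x axis)
    a=(a+90)%180-90
    return np.round([cx,cy,w,h,a],1)
E
python3 - <<'E'
from h import *
optics.snapshot("top"); c=optics.get_calibration("top")
for k,z in (("tray",.022),("deck",.015),("dry_tray",.03)):
    for r in optics.masks_of(k,"top")[:2]: print(k,r["conf"],rect(r["mask"],c,z))
R=np.array([[1,0,0],[0,-1,0],[0,0,-1.]])
o=telemetry.observe(); print(np.round(o["tool_rot"],2).tolist())
cw=np.array(optics.get_calibration("wrist")["cam_to_world"]); Rt=np.array(o["tool_rot"])
print("cam in tool",np.round(Rt.T@(cw[:3,3]-o["ee_pos"]),3),np.round(Rt.T@cw[:3,:3],2).tolist(), np.array(optics.get_calibration("wrist")["intrinsics"])[0,0])
E
```

```text
tray 0.64 [514.   15.6  95.8 131.   10.7]
tray 0.43 [ 533.2 -427.5   88.2  115.6  -81.8]
deck 0.83 [683.  -60.3 146.7 358.    2.1]
dry_tray 0.86 [ 688.1 -167.1   90.5  127.5    0. ]
[[0.91, 0.42, -0.0], [0.42, -0.91, 0.0], [0.0, -0.0, -1.0]]
cam in tool [ 0.077  0.    -0.157] [[-0.0, -0.96, -0.27], [1.0, -0.0, 0.0], [-0.0, -0.27, 0.96]] 290.5753553128052
```

```bash
python3 - <<'E'
from h import *
R=np.array([[1,0,0],[0,-1,0],[0,0,-1.]])
arm.move_to([0.53,-0.02,0.30],R)
c=optics.get_calibration("wrist"); im=optics.snapshot("wrist"); cv2.imwrite("pics/w1.png",im[:,:,::-1])
for k,z in (("tray",.022),("deck",.015),("dry_tray",.03)):
    for r in optics.masks_of(k,"wrist")[:2]: print(k,r["conf"],rect(r["mask"],c,z),r["extent"])
np.save("c1.npy",c,allow_pickle=True)
o=telemetry.observe();print(o["t"],o["ee_pos"],o["force"])
E
```

```text
tray 0.62 [514.9  17.6  93.9 132.   11.1] [183.7, 131.2, 281.6, 202.3]
deck 0.81 [681.7 -61.  135.7 359.6   1.8] [152.4, 0.0, 421.9, 104.2]
dry_tray 0.98 [ 6.899e+02 -1.598e+02  9.130e+01  1.290e+02 -1.000e-01] [312.4, 1.6, 414.4, 80.3]
3.0 [ 0.53002297 -0.02044444  0.29989201] [ 0.16316327 -0.59821538  0.20897397]
```

View pics/w1.png

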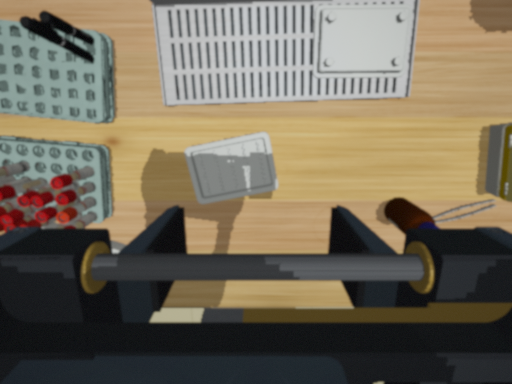

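The wrist view shows the tray at about (231,167), with the deck's front edge running from (165,104) to (409,97) and nothing between them. I'll fit the front edge line from the mask.

```bash
python3 - <<'E'
from h import *
c=np.load("c1.npy",allow_pickle=True).item()
optics.snapshot("wrist"); m=np.array(optics.masks_of("deck","wrist")[0]["mask"])
us=np.arange(175,400); vs=np.array([np.where(m[:,u])[0].max()+.5 for u in us])
p=rays(np.c_[us,vs],c,.015); k=np.polyfit(p[:,1],p[:,0],1); print("mask edge x(y=0)",k, np.std(p[:,0]-np.polyval(k,p[:,1])))
# image gradient edge
g=cv2.cvtColor(cv2.imread("pics/w1.png"),cv2.COLOR_BGR2GRAY).astype(float)
g=cv2.GaussianBlur(g,(5,5),1)
vv=[]
for u,v in zip(us,vs):
    col=np.gradient(g[:,u]); a=int(v)-5; vv.append(a+np.argmin(col[a:a+11]))
q=rays(np.c_[us,vv],c,.015); k=np.polyfit(q[:,1],q[:,0],1); print("grad edge",k,np.std(q[:,0]-np.polyval(k,q[:,1])))
L=[np.where(m[v])[0].min() for v in range(20,95)]; print("left edge",rays(np.c_[L,range(20,95)],c,.02)[[0,37,74]])
Rr=[np.where(m[v])[0].max() for v in range(20,95)]; print("right",rays(np.c_[Rr,range(20,95)],c,.02)[[0,37,74]])
# IK tests, tilted tool
for a in (20,25,30):
    s,co=np.sin(np.radians(a)),np.cos(np.radians(a))
    R=np.c_[[co,0,s],[0,-1,0],[s,0,-co]]
    print(a,[kin.solve_ik(P,R) is not None for P in ([.42,.01,.03],[.40,.01,.05],[.6,0,.13],[.65,0,.04])])
E
```

```text
mask edge x(y=0) [-0.03289984  0.61191427] 0.0008062983011547638
grad edge [-0.0307007   0.61387958] 0.00042638721865384435
left edge [[0.71871664 0.11891444]
 [0.67282284 0.11647166]
 [0.62393001 0.11530156]]
right [[ 0.71832308 -0.23620479]
 [ 0.6724063  -0.23878932]
 [ 0.62349076 -0.23867522]]
20 [True, True, True, True]
25 [True, True, True, True]
30 [True, True, True, False]
```

```bash
cat >> h.py <<'E'
PSI=np.radians(1.8); B=np.array([.6125,.0160])
def R_of(al):
    a=np.radians(al);s,c=np.sin(a),np.cos(a)
    Z=np.array([[np.cos(PSI),-np.sin(PSI),0],[np.sin(PSI),np.cos(PSI),0],[0,0,1]])
    return Z@np.c_[[c,0,s],[0,-1,0],[s,0,-c]]
def tcp(xd,z,al):
    "TCP for the tips' front corner at deck-frame x from front edge xd, height z (m), tool leaning back al"
    a=np.radians(al);s,c=np.sin(a),np.cos(a)
    x=xd-.014*s-.016*c; zz=z+.014*c-.016*s
    return np.array([B[0]+x*np.cos(PSI),B[1]+x*np.sin(PSI),zz])
def corner(al):
    p=np.array(telemetry.observe()["ee_pos"]); q=tcp(0,0,al)
    return (p-q)[:2]@[np.cos(PSI),np.sin(PSI)], p[2]-q[2]
def fd():
    f=np.array(telemetry.observe()["force"]); return f
E
python3 - <<'E'
from h import *
al=20;R=R_of(al)
arm.move_to(tcp(-.185,.10,al),R)
arm.move_l(tcp(-.185,.0140,al),feed=.12)
arm.sleep(.2); f0=fd()
arm.move_l(tcp(-.105,.0140,al),feed=.06); print(fd()-f0)
c=optics.get_calibration("wrist"); im=optics.snapshot("wrist"); cv2.imwrite("pics/w2.png",im[:,:,::-1])
x=-.105
while x<-.076:
    x+=.001; arm.move_l(tcp(x,.0140,al),feed=.02); f=fd()-f0
    if f[0]<-2.5: break
print(x,f,corner(al),telemetry.observe()["t"])
im=optics.snapshot("wrist"); cv2.imwrite("pics/w3.png",im[:,:,::-1])
t=optics.snapshot("top"); cv2.imwrite("pics/t3.png",cv2.resize(t[110:270,110:310,::-1],None,fx=3,fy=3))
c=optics.get_calibration("top")
for r in optics.masks_of("tray","top")[:2]: print(r["conf"],rect(r["mask"],c,.022))
np.save("f0.npy",f0)
E
```

```text
Traceback (most recent call last):
host.Unreachable: the arm cannot follow that straight line within its joint ranges
```

```bash
python3 - <<'E'
from h import *
print(telemetry.observe()["t"],np.round(telemetry.observe()["joint_positions"],1))
for al in (20,15,10,5,0):
    print(al,[(xd,z,kin.solve_ik(tcp(xd,z,al),R_of(al)) is not None) for xd in (-.185,-.172,-.165,-.15,-.12) for z in (.014,)])
    q=kin.solve_ik(tcp(-.17,.014,al),R_of(al)); print(None if q is None else np.round(q,1))
E
```

```text
4.2417 [-10.6  19.6 130.9  23.4  10.7  55.2]
20 [(-0.185, 0.014, True), (-0.172, 0.014, True), (-0.165, 0.014, True), (-0.15, 0.014, True), (-0.12, 0.014, False)]
[-10.   36.1 134.  157.5  10.5 -79. ]
15 [(-0.185, 0.014, False), (-0.172, 0.014, False), (-0.165, 0.014, False), (-0.15, 0.014, False), (-0.12, 0.014, True)]
None
10 [(-0.185, 0.014, True), (-0.172, 0.014, True), (-0.165, 0.014, True), (-0.15, 0.014, True), (-0.12, 0.014, True)]
[ -8.1  32.7 124.8   7.7  12.8  72.7]
5 [(-0.185, 0.014, True), (-0.172, 0.014, True), (-0.165, 0.014, True), (-0.15, 0.014, True), (-0.12, 0.014, True)]
[ -7.3  32.5 120.3   2.1  22.2  79. ]
0 [(-0.185, 0.014, True), (-0.172, 0.014, True), (-0.165, 0.014, True), (-0.15, 0.014, True), (-0.12, 0.014, True)]
[ -6.7  33.  115.9  -0.   31.   81.5]
```

```bash
cat >> h.py <<'E'
PTS=np.array([[-92,-3],[-92,0],[-85,-22],[-82,-22],[-79,-22]])/1000.
def tip_path(th,al,margin=.006):
    "front corner (xd,z) with the finger's front face touching the tray tipped by th (deg)"
    t=np.radians(th);c,s=np.cos(t),np.sin(t)
    tx=min(.007/max(c,1e-3),.0145)                    # hinge beyond the front edge
    piv=PTS@np.array([[c,-s],[s,c]])                  # (-1,0)->(-c,s); (0,-1)->(-s,-c)
    lift=.003*max(c,0) if th>0.5 else .007            # rim underside on deck / tray on its feet
    P=piv+[tx,.015+lift]
    a=np.radians(al); n=np.array([np.cos(a),np.sin(a)]); d=np.array([-np.sin(a),np.cos(a)])
    k=np.argmin(P@n); q=P[k]-margin*d
    return q[0],q[1],k
E
python3 - <<'E'
from h import *
for al in (10,15):
    for th in list(range(0,111,10)):
        x,z,k=tip_path(th,al); z=max(z,.012)
        q=kin.solve_ik(tcp(x,z,al),R_of(al))
        print(al,th,round(x*1e3,1),round(z*1e3,1),k,None if q is None else np.round(q,0))
E
```

```text
10 0 -84.0 13.1 0 [ -6.  35. 113.   4.  22.  79.]
10 10 -83.0 25.1 0 [ -6.  34. 112.   3.  24.  79.]
10 20 -78.9 20.3 2 [ -6.  34. 112.   3.  24.  79.]
10 30 -75.5 35.1 2 [ -6.  33. 111.   3.  27.  80.]
10 40 -69.1 49.2 2 [ -6.  31. 109.   3.  29.  80.]
10 50 -59.6 62.0 2 [ -6.  30. 108.   2.  32.  80.]
10 60 -46.5 73.2 2 [ -6.  30. 105.   2.  35.  81.]
10 70 -34.2 82.5 2 [ -5.  30. 103.   2.  37.  81.]
10 80 -20.9 89.5 2 [ -5.  30. 101.   2.  39.  82.]
10 90 -6.5 88.1 4 [-5. 31. 99.  2. 40. 82.]
10 100 7.6 90.7 4 [-5. 31. 97.  2. 42. 82.]
10 110 21.9 90.9 4 [-5. 32. 95.  2. 43. 82.]
15 0 -83.4 13.2 0 [ -7.  35. 117.  10.  13.  72.]
15 10 -78.9 12.0 2 [ -7.  35. 116.   9.  13.  73.]
15 20 -78.4 20.4 2 [ -7.  34. 116.   9.  15.  74.]
15 30 -75.0 35.2 2 [ -7.  33. 115.   7.  18.  75.]
15 40 -68.6 49.3 2 [ -6.  31. 114.   6.  20.  76.]
15 50 -59.0 62.1 2 [ -6.  30. 112.   5.  23.  77.]
15 60 -46.0 73.3 2 [ -6.  29. 110.   5.  26.  78.]
15 70 -33.7 82.6 2 [ -6.  29. 107.   4.  29.  79.]
15 80 -19.3 83.7 4 [ -6.  30. 105.   4.  30.  80.]
15 90 -5.9 88.2 4 [ -5.  30. 103.   4.  32.  80.]
15 100 8.1 90.8 4 [ -5.  30. 101.   3.  33.  80.]
15 110 22.4 91.0 4 [-5. 31. 99.  3. 35. 81.]
```

```bash
sed -i 's/^PTS=.*/PTS=np.array([[-92,-3]])\/1000./; s/margin=.006/margin=.005/' h.py
cat > a.py <<'E'
from h import *
al=10;R=R_of(al);z=.0138
arm.move_to(tcp(-.176,.10,al),R)
arm.move_l(tcp(-.176,z,al),feed=.12)
arm.sleep(.2); f0=fd()
arm.move_l(tcp(-.100,z,al),feed=.05); print(fd()-f0)
x=-.100
while x<-.074:
    x+=.001; arm.move_l(tcp(x,z,al),feed=.02); f=fd()-f0
    if f[0]<-2.5: break
print(x,f,corner(al),telemetry.observe()["t"])
im=optics.snapshot("wrist"); cv2.imwrite("pics/w3.png",im[:,:,::-1])
optics.snapshot("top"); c=optics.get_calibration("top")
for r in optics.masks_of("tray","top")[:2]: print(r["conf"],rect(r["mask"],c,.022))
np.save("f0.npy",f0)
E
python3 a.py
```

```text
[-0.65912181 -1.39856619 -0.35651844]
-0.087 [-2.79843903 -0.96480471  0.97649136] (np.float64(-0.0874091791767355), np.float64(0.0136992360966195)) 10.6917
0.67 [578.2   9.8  80.  131.4   2.8]
```

View pics/w3.png

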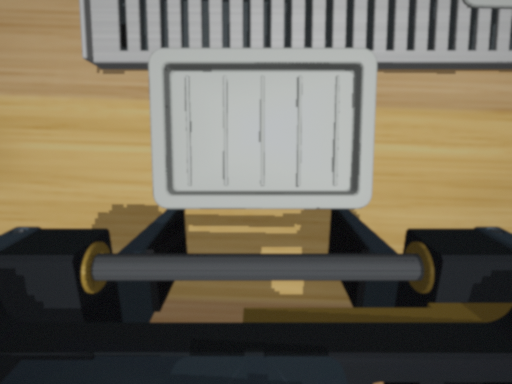

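The tray is square against the deck edge: its rim covers the edge at row ~50, and it is centred between the fingers (columns 150–377). Contact came 2 mm early, so I'll shift the path by that much. I'll tip to about 45° and check.

```bash
cat > b.py <<'E'
from h import *
import sys
al=10;f0=np.load("f0.npy"); a,b=int(sys.argv[1]),int(sys.argv[2])
for th in range(a,b+1,5):
    x,z,_=tip_path(th,al); arm.move_l(tcp(x-.0015,z,al),feed=.04); f=fd()-f0
    print(th,np.round(f,1))
    if np.linalg.norm(f)>10: print("STOP"); break
print(telemetry.observe()["t"])
cv2.imwrite(f"pics/w_{b}.png",optics.snapshot("wrist")[:,:,::-1])
E
python3 b.py 2 47
```

```text
2 [-8.1 -1.2  3.1]
7 [-6.4 -1.   0.2]
12 [-6.3 -0.7  0.8]
17 [-4.5 -0.2  1.3]
22 [-1.9 -0.2  0.8]
27 [-1.4 -0.4  0.6]
32 [-0.9 -1.   0. ]
37 [-0.8 -0.2  0.1]
42 [-0.  -0.2  0.4]
47 [-1.1 -1.1 -0.3]
14.275
```

View pics/w_47.png

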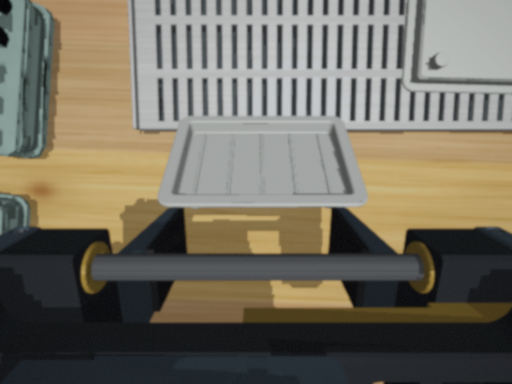

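The tray is tipping squarely. Its hinge rim lies on the deck at row ~118, and the raised rim is at the fingertips at row ~203. I'll continue.

```bash
python3 b.py 52 87
```

```text
52 [-1.2 -2.   0.3]
57 [-1.6 -1.1 -0.2]
62 [-0.9 -1.2  0.3]
67 [-1.6 -2.1 -0.3]
72 [-0.4 -0.6  0.3]
77 [-1.1 -0.8  0.8]
82 [-0.2 -2.   0.6]
87 [-1.1 -1.6 -0.7]
17.2
```

View pics/w_87.png

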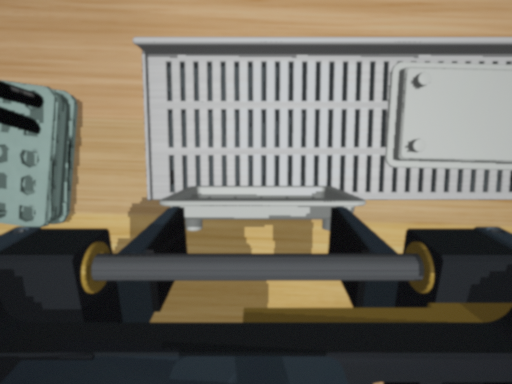

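The tray is nearly upright: its top rim is at row ~203, the hinge is on the deck at row ~190, and the feet show at (195,225) and (325,225). I'll push it on over the top.

```bash
python3 b.py 92 122
```

```text
92 [-0.9 -0.1  5.5]
97 [ 0.2 -0.4  7.6]
102 [ 0.1 -0.3  9.1]
107 [ 2.4 -1.7 10.5]
STOP
18.65
```

View pics/w_122.png

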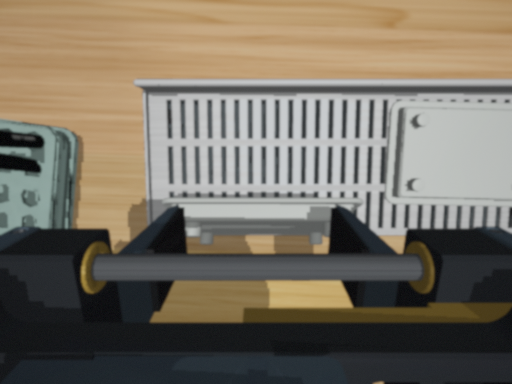

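The fingertips press down on the trailing wall (Fz about 10 N) with the tray a little past vertical. I'll ease up until the load goes, then go forward with force relief.

```bash
cat > d.py <<'E'
from h import *
al=10;f0=np.load("f0.npy"); x,z=corner(al); n=0
while n<6 and (fd()-f0)[2]>1.5:
    z+=.001;n+=1; arm.move_l(tcp(x,z,al),feed=.03)
print("raised",n,np.round(fd()-f0,1),np.round([x,z],4))
for i in range(14):
    x+=.003; arm.move_l(tcp(x,z,al),feed=.05); f=fd()-f0
    k=0
    while f[2]>2.5 and k<3: z+=.001; k+=1; arm.move_l(tcp(x,z,al),feed=.03); f=fd()-f0
    print(round(x*1e3),round(z*1e3,1),np.round(f,1))
print(telemetry.observe()["t"])
cv2.imwrite("pics/w_d.png",optics.snapshot("wrist")[:,:,::-1])
E
python3 d.py
```

```text
raised 1 [-0.9  0.3 -0.3] [0.0392 0.1009]
42 100.9 [-0.8  0.  -0.1]
45 100.9 [-0.8 -1.2  0.4]
48 100.9 [-1.1 -0.8 -0.7]
51 100.9 [ 0.5 -0.5  0.2]
54 100.9 [ 0.3 -1.1  0.8]
57 100.9 [-0.6 -1.9  0.1]
60 100.9 [-0.7 -0.5  0.4]
63 100.9 [-0.6 -1.8  1.1]
66 100.9 [-0.8 -1.2  0.4]
69 100.9 [-0.7 -0.9  1. ]
72 100.9 [-0.9 -0.2  0.1]
75 100.9 [ 0.2 -0.9 -0.3]
78 100.9 [-0.2 -0.3  0.1]
81 100.9 [-0.3 -1.2 -1.1]
22.45
```

View pics/w_d.png

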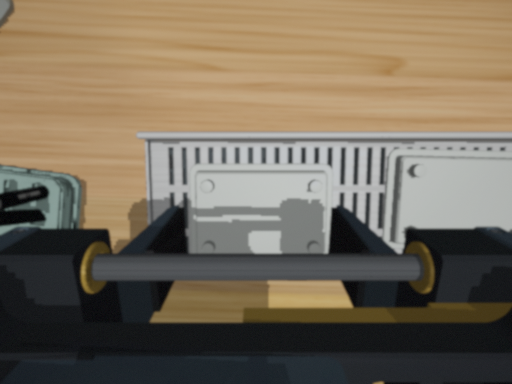

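The tray has flipped and lies feet-up on the deck (feet at about (207,186) and (314,186)), clear of the dry tray. I'll retreat, measure, then come down behind it.

```bash
cat > e.py <<'E'
from h import *
al=0
arm.move_l(tcp(.03,.13,10),feed=.15)
arm.move_to(tcp(-.06,.13,al),R_of(al)); hand.grip(.072)
c=optics.get_calibration("wrist"); cv2.imwrite("pics/w_e.png",optics.snapshot("wrist")[:,:,::-1])
def dk(p): 
    d=np.array(p[:2])/1e3-B; return np.round(1e3*np.array([d@[np.cos(PSI),np.sin(PSI)],d@[-np.sin(PSI),np.cos(PSI)]]),1)
for k in ("tray","dry_tray"):
  for r in optics.masks_of(k,"wrist")[:2]: q=rect(r["mask"],c,.017); print(k,r["conf"],q,dk(q),r["extent"])
print(telemetry.observe()["t"])
E
python3 e.py
```

```text
tray 0.58 [665.2  13.9  72.6 130.3   1.8] [52.6 -3.8] [184.0, 0.0, 339.3, 90.0]
dry_tray 0.57 [ 676.1 -156.6   61.3  116.9    1.8] [  58.1 -174.5] [387.0, 0.0, 512.0, 79.3]
24.1333
```

View pics/w_e.png

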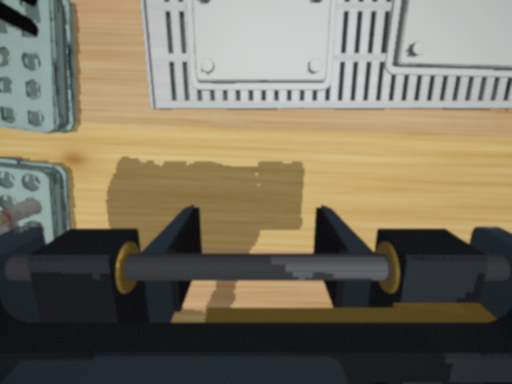

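The tray is square on the deck. Its near rim is about 16–18 mm behind the front edge (row ~90), leaving about 20 mm to go. I'll come down behind it with vertical fingers and push to the fence.

```bash
cat > g.py <<'E'
from h import *
al=0; z=.0215
arm.move_l(tcp(.004,.06,al),R_of(al),feed=.15); arm.move_l(tcp(.004,z,al),feed=.06)
arm.sleep(.2); f0=fd()
arm.move_l(tcp(.034,z,al),feed=.04); print(np.round(fd()-f0,1)); x=.034
while x<.052:
    x+=.001; arm.move_l(tcp(x,z,al),feed=.02); f=fd()-f0
    if f[0]<-5: break
print(x,np.round(f,1),corner(al),telemetry.observe()["t"])
arm.move_l(tcp(x-.02,z,al),feed=.06); arm.move_l(tcp(x-.02,.12,al),feed=.12)
arm.move_to(tcp(.03,.16,al),R_of(al))
cv2.imwrite("pics/w_g.png",optics.snapshot("wrist")[:,:,::-1]); print(telemetry.observe()["t"])
E
python3 g.py
```

```text
[-0.1 -0.1 -0.1]
0.04400000000000001 [-10.7  -1.1   8.1] (np.float64(0.0422147875280695), np.float64(0.021347829780235042)) 29.3083
31.1
```

View pics/w_g.png

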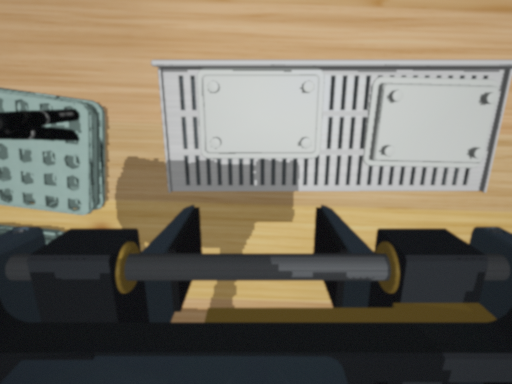

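The picture shows the tray up against the fence (row ~70 along its whole length), parallel to the deck and clear of the dry tray. I'll check that by measurement and hand in.

```bash
python3 - <<'E'
from h import *
c=optics.get_calibration("wrist"); optics.snapshot("wrist")
for r in optics.masks_of("tray","wrist")[:1]:
    m=np.array(r["mask"]); us=np.arange(212,312)
    for nm,z,f in (("near",.018,max),("far",.018,min)):
        v=[f(np.where(m[:,u])[0]) for u in us]; p=rays(np.c_[us,v],c,z)-B
        xd=p@[np.cos(PSI),np.sin(PSI)]; yd=p@[-np.sin(PSI),np.cos(PSI)]; print(nm,r["conf"],np.round(np.polyfit(yd,xd,1),4),np.std(xd))
d=optics.masks_of("dry_tray","wrist")
for r in d[:2]: print(r["conf"],rect(r["mask"],c,.03))
im=cv2.imread("pics/w_g.png")[50:175,150:340]; cv2.imwrite("pics/crop.png",cv2.resize(im,None,fx=4,fy=4,interpolation=cv2.INTER_CUBIC))
E
```

```text
near 0.79 [0.0011 0.0385] 0.0004403977188016017
far 0.79 [-0.0057  0.1295] 0.00037870033549257447
0.96 [ 6.927e+02 -1.570e+02  8.840e+01  1.269e+02  4.000e-01]
```

View pics/crop.png

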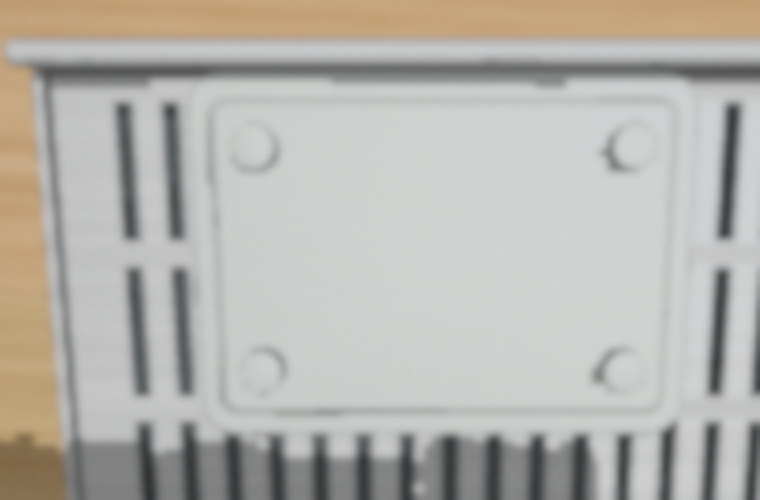

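The crop shows the tray flat, feet up, with its rim at the foot of the fence. Measured from the front edge, its near rim is at 38.5 mm and its far rim at 129.5 mm, with slopes under 0.4°. I'm handing in.

```bash
python3 -c "
from h import *
print(arm.sign_off(), telemetry.observe()['t'])"
```

```text
the job is handed in; nothing more can be done
the job is handed in; nothing more can be done
```

The slide tray was flipped with the fingertips alone and now lies upside down, flat and square against the fence, with the dry tray still in place; I handed the job in at about 31 s on the robot's clock.

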